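Empty the medicine tray

TASK

Draw the metal tray of empty jars and packets out from under the low desk shelf by its black handle, and tip all five empties out of it into the open wooden box. Then put the empty tray back flat on the desk in the place where it stood, half under the shelf with the handle towards you. Leave the flask, the blue-capped pill bottle and the purple-banded carton where they are.

Things in the scene. Friction and masses are not known exactly. Their poses are not given: they have to be found in the camera images.
- tray: loose aluminium scoop tray, 150 (x) x 100 (y) x 36 mm high, floor 3 mm, walls 4 mm at the -x and +x ends and 3 mm along -y; the +y long side is open (pouring side) but for a bead 2 mm above the floor. Black handle at the -x end. Origin: centre of the underside (handle left out). About 0.2 kg. It starts with its +x 60 to 75 mm under the shelf, in either bay
- tray_grip (a point): grip point on the tray's handle, at (-115, 0, 31) mm in the tray's frame; the handle is a slab 70 mm long (tray x -145 to -75), 22 mm wide along tray y, 18 mm tall (22 to 40 mm above the tray's underside)
- jar1: empty white squat jar, 28 mm across, 28 mm tall, 15 g, standing in the tray; origin at the centre of its underside
- jar2: empty white squat jar, 28 mm across, 28 mm tall, 15 g, standing in the tray; origin at the centre of its underside
- jar3: empty white squat jar, 28 mm across, 28 mm tall, 15 g, standing in the tray; origin at the centre of its underside
- pack1: empty small paper packet, 32 x 22 x 22 mm, 15 g, lying in the tray, long side along its x; origin at the centre of its underside
- pack2: empty small paper packet, 32 x 22 x 22 mm, 15 g, lying in the tray, long side along its x; origin at the centre of its underside
- box_in (a point): centre of the inner floor of the open wooden box (fixed), 6 mm above the desk, axes along the box's sides, x pointing away from the robot. The box measures 200 (x) x 200 (y) x 85 mm high outside, walls and floor 6 mm
- shelf: fixed low wooden desk shelf: board 140 (x) x 304 (y) mm, underside 60 mm and top 76 mm above the desk, paper stock on it up to 98 mm. Upright panels 12 mm thick at y = -146, 0 and 146 mm make two bays 134 mm wide, open towards -x (the robot). Origin on the desk under the middle of the board
- carton: bystander: white medicine carton with a purple band, 90 (x) x 60 x 42 mm, half under the shelf in the other bay; origin at the centre of its underside
- flask: bystander: tall maroon vacuum flask, 66 mm across, 225 mm tall, standing beyond the box; origin at the centre of its underside
- pill_bottle: bystander: white pill bottle with blue cap, 48 mm across, 72 mm tall, standing between the box and the shelf; origin at the centre of its underside
Mind the look-alikes: they are no part of the job. What is shaped like the pack2 but green or turquoise is not meant.

How it is judged:
By the outcome, as a careful person would: the job done as asked, in the order asked, and still so for the second after the job is handed in, with the robot touching nothing.
It also fails if it takes over 72 s, if anything falls off the work surface, if the arm or the gripper's body presses on something with over 40 N, if the wrist force passes 120 N, or if a joint passes its speed limit or range.

ROBOT

A 7-joint arm with a two-finger parallel gripper is mounted at the origin on the work surface. World frame = base frame: x ahead of the robot, y to its left, z up, the work surface at z = 0. Lengths are in mm, angles in rad, forces in N, time in s.
With the tool pointing down it reaches from about 400 to 900 mm from the base axis. Payload 5.5 kg.
Tool frame: the origin (TCP) lies between the finger pads; the fingertips stand 8 mm ahead of it and the grasp point (between the pads) lies 11 mm behind it; z points along the fingers, y is the line along which they close (so a half turn about z gives the same grasp; the last joint's range is limited). The gripper opens to 92 mm and grips with 3 to 60 N. Pads are 19 mm wide; open, the fingers measure 130 mm over their backs; the gripper's body (75 mm by 190 mm) begins 47 mm behind the grasp point.
Start: joints at [-0.917, 0.501, -0.427, 1.55, 0.221, 1.138, -0.21], TCP at [247.567, 601.008, 234.729] pointing down, gripper open.
Joint ranges: [-2.88, 2.88], [-0.31, 2.03], [-1.54, 1.56], [0.2, 2.42], [-1.41, 4.55], [0.19, 2.02], [-2.57, 2.57]. Speed limits (rad/s): [2.57, 2.57, 3.14, 3.14, 3.14, 3.14, 3.14].

INTERFACE

Orientations are given as a rotation vector (axis times angle).
In Python, from station import arm, claw, solver, imaging gives the robot as it stands. Calls block until the motion is done:
- arm.movep(position, orientation): joint-space move of the TCP to a pose.
- arm.movel(position, orientation=None, max_speed=150, stop_force=None): straight line of the TCP; orientation=None keeps the orientation; max_speed is the mean speed in mm/s. With stop_force (N) it stops when the force on the tool has changed by that much, and returns True; else False.
- arm.goto_joints(angles): joint-space move.
- claw.command_gripper(opening, squeeze=None): finger opening in mm; squeeze is the grip in N (None keeps the last); returns when the fingers have stopped.
- arm.sleep(seconds).
- solver.ik(position, orientation): joint angles nearest the present ones, or None.
- arm.read_state(): the state.
- imaging.grab_frame(name): name is "scene" or "top" or "wrist"; returns the picture (384x512x3 uint8, red, green, blue); there is no depth.
- imaging.camera_model(name): a dict with "K" (3x3 intrinsics, pixels), "pose" (4x4, takes a point from camera to world coordinates). Camera axes: x right, y down, z forward; pixel columns grow to the right and rows downward; lengths in mm; the calibration is good to about 2 mm. A picture is of the moment at which its call begins: read the wrist's pose just before it. camera_model takes no time and is no camera call; for the wrist camera it gives the pose at the moment of the call.
A pose or a line that the arm cannot do raises arm.MotionError and nothing moves.
- arm.close_job(): hands the job in; it is judged then, once.
The state is a dict: "time": time; "joint_positions": joint angles; "qvel": joint speeds; "tau": joint torques, N m; "eef_pos": TCP position; "orientation": TCP orientation; "force": force on the tool from outside, world axes, zero at the start; "torque": the same for the moment, N m; "finger_gap": finger opening in mm; "gripper_force": force on a finger pad.
Only numpy, scipy, OpenCV 4.12 (cv2) and the standard library are available. Lean on these libraries where they do the work, as an engineer would, in place of code of your own. Each camera call takes 0.05 s, during which the arm holds its last target. There are 200 camera calls.

## Working session

There is one attempt and no reset: what is moved stays moved. The work goes in short steps, each a Python script; the robot and the scene stay as the last script left them, time stands still between calls to the robot, and variables do not carry over. Pictures are saved under pics/ and viewed, at most 10 in all, crops included, and the job is handed in when it is done.

```bash
ls; mkdir -p pics; python3 - <<'E'
from station import arm, claw, solver, imaging
import cv2,numpy as np
for n in("scene","top"):
    cv2.imwrite(f"pics/{n}0.png",imaging.grab_frame(n)[:,:,::-1])
    m=imaging.camera_model(n);print(n,np.round(m["K"],1).tolist(),np.round(m["pose"],3).tolist())
s=arm.read_state();print(s["time"],s["orientation"],s["eef_pos"],s["finger_gap"])
E
```

```text
pics
scene [[487.8, 0.0, 263.7], [0.0, 487.8, 197.0], [0.0, 0.0, 1.0]] [[-0.065, 0.824, -0.563, 1234.117], [0.998, 0.062, -0.025, -10.747], [0.015, -0.563, -0.826, 1052.083], [0.0, 0.0, 0.0, 1.0]]
top [[457.3, 0.0, 255.2], [0.0, 457.3, 185.0], [0.0, 0.0, 1.0]] [[0.028, -0.988, 0.153, 381.28], [-1.0, -0.03, -0.007, -31.143], [0.011, -0.153, -0.988, 1184.116], [0.0, 0.0, 0.0, 1.0]]
0.1 [-6.09829819e-01 -3.08138906e+00  2.66596193e-03] [247.38032314 600.41949407 233.78748947] 91.87866593789933
```

View pics/scene0.png

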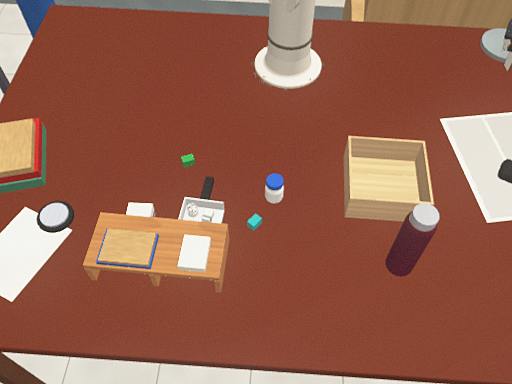

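View pics/top0.png

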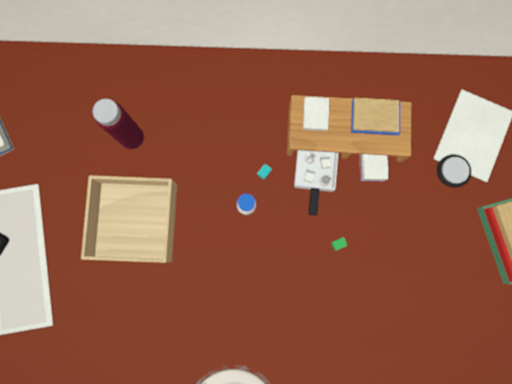

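The views show the tray at top (317,170), its handle at (314,202), the box at (130,220) and the pill bottle at (246,204). The carton is at (374,168) in the other bay. I'll measure these next.

```bash
cat > h.py <<'E'
from station import arm, claw, solver, imaging
import cv2,numpy as np
from scipy.spatial.transform import Rotation as R
def cast(name,px,z,m=None):
    m=m or imaging.camera_model(name);K=np.array(m["K"]);P=np.array(m["pose"])
    px=np.atleast_2d(np.asarray(px,float)); d=np.c_[px,np.ones(len(px))]@np.linalg.inv(K).T@P[:3,:3].T
    return P[:3,3]+d*((z-P[2,3])/d[:,2])[:,None]
def blob(mask,roi):
    x0,y0,x1,y1=roi;m=np.zeros(mask.shape,np.uint8);m[y0:y1,x0:x1]=mask[y0:y1,x0:x1]
    c=max(cv2.findContours(m,cv2.RETR_EXTERNAL,cv2.CHAIN_APPROX_NONE)[0],key=cv2.contourArea)
    return c
def tri(a,b):
    ma,mb=imaging.camera_model("top"),imaging.camera_model("scene")
    rs=[]
    for n,p,m in(("top",a,ma),("scene",b,mb)):
        o=np.array(m["pose"])[:3,3];d=cast(n,p,0,m)[0]-o;rs.append((o,d/np.linalg.norm(d)))
    A=sum(np.eye(3)-np.outer(d,d) for o,d in rs);B=sum((np.eye(3)-np.outer(d,d))@o for o,d in rs)
    return np.linalg.solve(A,B)
E
python3 - <<'E'
from h import *
t=cv2.imread("pics/top0.png");s=cv2.imread("pics/scene0.png")
dark=lambda i:(i.max(2)<60).astype(np.uint8)
for n,i,roi in(("top",t,(300,180,330,225)),("scene",s,(195,170,222,205))):
    c=blob(dark(i),roi);r=cv2.minAreaRect(c);b=cv2.boxPoints(r)
    w=cast(n,b,40 if n=="top" else 40);print(n,r,"\n",w.round(1).tolist(),w.mean(0).round(1))
def wood(i):
    h=cv2.cvtColor(i,cv2.COLOR_BGR2HSV);return ((h[...,0]>8)&(h[...,0]<28)&(h[...,2]>100)&(h[...,1]>60)).astype(np.uint8)
for roi,z in(((70,165,190,275),85),((280,85,420,170),76)):
    c=blob(wood(t),roi);r=cv2.minAreaRect(c);print(r,cast("top",cv2.boxPoints(r),z).round(1).tolist())
h=cv2.cvtColor(t,cv2.COLOR_BGR2HSV)
c=blob(((h[...,0]>100)&(h[...,0]<130)&(h[...,1]>120)).astype(np.uint8),(230,190,262,220));print("cap",cast("top",cv2.minEnclosingCircle(c)[0],72))
w=((h[...,1]<90)&(h[...,2]>120)).astype(np.uint8)
c=blob(w,(290,145,342,195));print("tray rim",cast("top",cv2.boxPoints(cv2.minAreaRect(c)),36).round(1).tolist())
a=cv2.resize(t[85:220,280:415],(560,560),interpolation=3)
b=cv2.resize(t[165:275,70:190],(240,220));a=np.hstack([a,np.vstack([b,np.zeros((340,240,3),np.uint8)])]);cv2.imwrite("pics/z1.png",a)
E
```

```text
top ((313.2823486328125, 201.3293914794922), (7.209471225738525, 25.156452178955078), 4.39870548248291) 
 [[490.3, -175.5, 40.0], [554.1, -179.7, 40.0], [553.3, -198.0, 40.0], [489.5, -193.6, 40.0]] [ 521.8 -186.7   40. ]
scene ((209.48275756835938, 188.79307556152344), (5.199469566345215, 21.912050247192383), 21.801406860351562) 
 [[559.3, -192.2, 40.0], [494.9, -180.0, 40.0], [500.1, -166.8, 40.0], [564.2, -179.5, 40.0]] [ 529.6 -179.6   40. ]
((128.4904327392578, 218.7342987060547), (94.43157196044922, 86.5401840209961), 2.337306022644043) [[360.3, 370.8, 85.0], [567.5, 380.3, 85.0], [564.9, 150.9, 85.0], [357.5, 148.0, 85.0]]
((349.57843017578125, 128.0876922607422), (125.63959503173828, 62.45924377441406), 3.1798300743103027) [[628.8, -110.9, 76.0], [790.5, -116.8, 76.0], [782.3, -435.2, 76.0], [620.7, -422.5, 76.0]]
cap [[511.46972974 -17.05848253  72.        ]]
tray rim [[554.1, -135.5, 36.0], [658.4, -142.5, 36.0], [652.4, -251.8, 36.0], [548.2, -243.3, 36.0]]
```

View pics/z1.png

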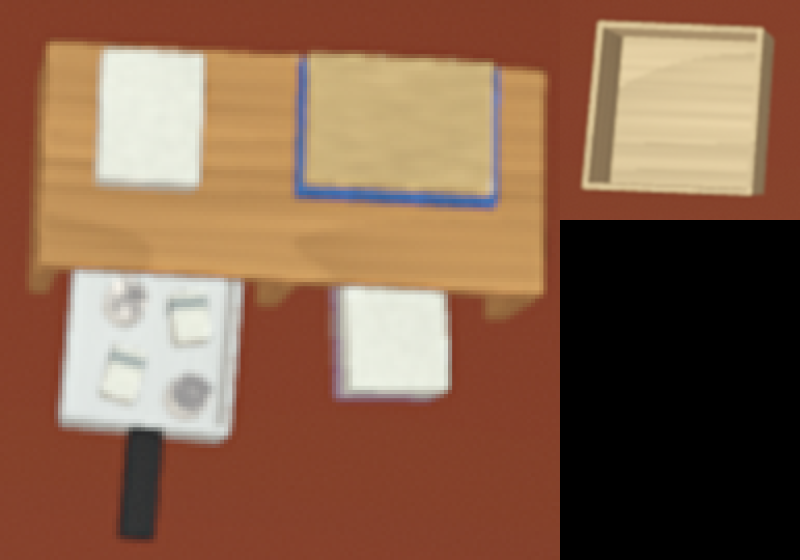

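```bash
cat >> h.py <<'E'
def ori(yaw,th=0,flip=0):  # tool orientation for tray yaw, tilted th about tray x (pour side +y down)
    r=R.from_euler('z',yaw,degrees=True)*R.from_euler('x',-th,degrees=True)*R.from_euler('x',180,degrees=True)
    return (r*R.from_euler('z',180*flip,degrees=True)).as_rotvec()
def tcp(g,yaw,th=0): # TCP for grasp point g
    return np.array(g)+11*R.from_rotvec(ori(yaw,th)).apply([0,0,1])
E
python3 - <<'E'
from h import *
b=cast("top",[(89,175),(172.5,179),(167,261.5),(81,259)],85);print("box",b.round(1).tolist(),b.mean(0))
for f in(0,1):
    print("grip",f,np.round(solver.ik(tcp((520,-185,31),-4),ori(-4,0,f)),2),"pulled",np.round(solver.ik(tcp((405,-178,31),-4),ori(-4,0,f)),2))
    for yaw,c in((90,(470,125)),(80,(460,125)),(60,(430,125)),(0,(320,250)),(30,(360,170)),(110,(500,125))):
        print(f,yaw)
        for th in(0,45,90,120,135):
            j=solver.ik(tcp((*c,220),yaw,th),ori(yaw,th,f));print("  ",th,None if j is None else np.round(j,2))
E
```

```text
box [[564.5, 365.6, 85.0], [560.7, 162.7, 85.0], [362.7, 164.6, 85.0], [362.8, 367.6, 85.0]] [462.65520153 265.13750545  85.        ]
grip 0 [-0.05  0.64  0.44  1.95 -0.44  0.64 -0.97] pulled [-0.32  0.64  0.82  2.22 -0.85  0.63 -0.51]
0 90
   0 [-0.29  0.21 -0.03  1.99  0.01  0.94 -0.32]
   45 None
   90 None
   120 [-1.5   1.65  0.44  2.39  1.52  1.65  2.21]
   135 [-1.32  1.72  0.44  2.2   1.4   1.91  2.22]
0 80
   0 [-0.31  0.19 -0.01  2.01  0.    0.94 -0.5 ]
   45 None
   90 None
   120 [-1.26  1.44  0.23  2.34  1.51  1.9   2.43]
   135 [-1.42  1.68  0.44  2.17  1.3   1.79  2.43]
0 60
   0 [-0.37  0.14  0.03  2.08 -0.01  0.93 -0.86]
   45 [-0.44  0.14 -0.51  2.4   1.17  0.96 -2.35]
   90 None
   120 None
   135 None
0 0
   0 [-0.82  0.06  0.09  2.17 -0.01  0.92 -2.29]
   45 [-1.47  0.57  0.57  1.84  0.17  1.45 -2.53]
   90 [-1.62  1.19  0.77  1.6   0.23  1.84 -2.36]
   120 [-1.81  1.78  1.12  1.57  0.2   1.91 -1.9 ]
   135 [-1.85  1.95  1.11  1.59  0.3   1.91 -1.83]
0 30
   0 [-0.57  0.05  0.07  2.18 -0.    0.92 -1.55]
   45 [-1.09  0.3   0.02  2.16  0.69  1.25 -2.53]
   90 [-1.
[... 1024 characters left out ...]
.71 -0.31]
1 0
   0 [-0.31  0.08 -0.44  2.15  0.04  0.92  0.8 ]
   45 [-0.74  0.54 -0.39  1.81  0.48  1.6   0.23]
   90 [-1.28  1.02  0.24  1.59  0.45  1.99  0.41]
   120 [-1.7   1.6   0.9   1.56  0.33  1.97  1.  ]
   135 [-1.85  1.95  1.11  1.59  0.3   1.91  1.32]
1 30
   0 [-0.1   0.06 -0.42  2.17  0.03  0.92  1.55]
   45 [-0.69  0.34 -0.44  2.14  0.78  1.34  0.51]
   90 [-1.04  0.88 -0.24  2.02  0.94  1.88  0.1 ]
   120 [-1.39  1.25  0.24  1.92  0.85  1.91  0.15]
   135 [-1.53  1.5   0.45  1.88  0.78  1.89  0.24]
1 110
   0 [-1.29  0.64  1.36  1.95 -0.7   1.15 -2.43]
   45 None
   90 None
   120 [-1.3   1.87  0.59  2.38  1.72  1.9  -1.36]
   135 [-1.26  1.9   0.61  2.18  1.52  1.97 -1.3 ]
```

```bash
cat >> h.py <<'E'
from scipy.interpolate import PchipInterpolator
def pour(th,xg=360,lipy=222):
    t=np.radians(th);yl=50*np.cos(t)-28*np.sin(t)
    z=float(PchipInterpolator([0,30,60,90,112,130],[170,165,170,205,262,300])(th))
    return (xg,lipy-yl,z)
E
python3 - <<'E'
from h import *
for th in range(0,131,13):
    j=solver.ik(tcp(pour(th),0,th),ori(0,th,1));print(th,np.round(pour(th)),None if j is None else np.round(j,2))
s=arm.read_state();p=s["eef_pos"]
arm.movel((p[0],p[1],340),max_speed=250)
arm.movep((330,330,340),ori(0,0,1))
arm.movep((510,-185,200),ori(-4,0,1))
s=arm.read_state();print(s["time"],s["eef_pos"],s["joint_positions"].round(2) if hasattr(s["joint_positions"],'round') else s["joint_positions"])
m=imaging.camera_model("wrist");im=imaging.grab_frame("wrist");cv2.imwrite("pics/w1.png",im[:,:,::-1])
import pickle;pickle.dump(m,open("w1.pkl","wb"))
cv2.imwrite("pics/top1.png",imaging.grab_frame("top")[:,:,::-1])
E
```

```text
0 [360. 172. 170.] [-0.18  0.15 -0.35  2.22  0.07  0.79  0.99]
13 [360. 180. 167.] [-0.31  0.25 -0.42  2.13  0.33  0.96  0.63]
26 [360. 189. 165.] [-0.48  0.38 -0.39  2.03  0.47  1.17  0.42]
39 [360. 201. 166.] [-0.62  0.53 -0.36  1.92  0.54  1.38  0.3 ]
52 [360. 213. 168.] [-0.73  0.68 -0.33  1.8   0.58  1.59  0.22]
65 [360. 226. 172.] [-0.82  0.83 -0.28  1.68  0.61  1.79  0.18]
78 [360. 239. 186.] [-0.9   0.96 -0.23  1.58  0.62  1.97  0.19]
91 [360. 251. 207.] [-1.22  1.07  0.24  1.52  0.5   2.    0.45]
104 [360. 261. 240.] [-1.5   1.28  0.68  1.5   0.42  2.    0.79]
117 [360. 270. 273.] [-1.62  1.47  0.9   1.52  0.45  2.    1.02]
130 [360. 276. 300.] [-1.73  1.72  1.12  1.57  0.46  1.92  1.27]
3.7917 [ 510.67349345 -183.51259754  200.22778049] [ 0.18  0.32  0.14  1.87 -0.06  0.96  1.85]
```

View pics/w1.png

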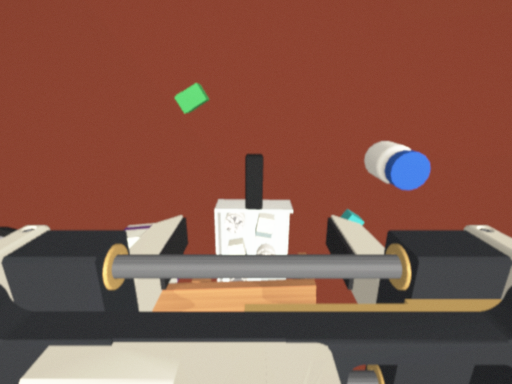

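The wrist view shows the handle clearly at columns 246–263, rows 154–208, with the tray's end wall at rows 200–212. I'll cast these to points.

```bash
python3 - <<'E'
from h import *;import pickle
m=pickle.load(open("w1.pkl","rb"));i=cv2.imread("pics/w1.png")
print(np.array(m["pose"]).round(2).tolist())
c=blob((i.max(2)<60).astype(np.uint8),(235,140,275,215));print(cast("w",cv2.boxPoints(cv2.minAreaRect(c)),40,m).round(1).tolist())
hs=cv2.cvtColor(i,cv2.COLOR_BGR2HSV)
c=blob(((hs[...,1]<60)&(hs[...,2]>120)).astype(np.uint8),(205,190,300,212));r=cv2.boundingRect(c);p=c[:,0]
print("wall px",r,"top row by col",[(x,int(p[p[:,0]==x][:,1].min())) for x in range(r[0]+2,r[0]+r[2]-1,9) if (p[:,0]==x).any()])
u=[(r[0],201),(r[0]+r[2],202)];print(cast("w",u,36,m).round(1).tolist())
# top recheck with subpixel handle, end pts
t=cv2.imread("pics/top0.png");c=blob((t.max(2)<75).astype(np.uint8),(300,180,330,225));print(cast("top",cv2.boxPoints(cv2.minAreaRect(c)),40).round(1).tolist())
E
```

```text
[[0.07, 0.95, 0.3, 428.78], [1.0, -0.06, -0.02, -178.08], [0.0, 0.3, -0.95, 349.5], [0.0, 0.0, 0.0, 1.0]]
[[487.4, -194.2, 40.0], [488.6, -176.5, 40.0], [554.5, -180.6, 40.0], [553.2, -199.4, 40.0]]
wall px (214, 199, 80, 13) top row by col [(216, 204), (225, 199), (234, 199), (243, 199), (252, 209), (261, 208), (270, 200), (279, 200), (288, 200)]
[[544.0, -239.3, 36.0], [552.2, -138.6, 36.0]]
[[489.9, -174.2, 40.0], [554.6, -179.4, 40.0], [553.3, -199.7, 40.0], [488.7, -194.4, 40.0]]
```

```bash
python3 - <<'E'
from h import *
y=-4.2;g=np.array([524,-187.6,31.]);o=ori(y,0,1)
claw.command_gripper(60)
arm.movel(tcp(g+[0,0,60],y),o,max_speed=200)
print(arm.movel(tcp(g,y),o,max_speed=80,stop_force=8))
claw.command_gripper(10,60)
s=arm.read_state();print(s["time"],s["finger_gap"],s["gripper_force"],s["eef_pos"],s["force"])
d=np.array([np.cos(np.radians(y)),np.sin(np.radians(y)),0])
g1=g-115*d
arm.movel(tcp(g1,y),o,max_speed=80);s=arm.read_state();print(s["force"],s["torque"])
arm.movel(tcp(g1+[0,0,150],y),o,max_speed=100)
s=arm.read_state();print(s["time"],s["finger_gap"],s["eef_pos"],s["force"],s["torque"])
a=imaging.grab_frame("scene")[:,:,::-1];b=imaging.grab_frame("top")[:,:,::-1]
cv2.imwrite("pics/l1.png",np.hstack([cv2.resize(a[60:260,120:320],(400,400)),cv2.resize(b[100:300,240:440],(400,400))]))
E
```

```text
False
6.9583 21.603787206556174 59.97791111469269 [ 524.04840531 -187.67451992   20.11155308] [-0.15730558  0.17346355  0.962518  ]
[-1.54281796 -0.09847711  4.7359805 ] [ 0.02480847  0.22313146 -0.06527979]
10.1917 21.06443724944153 [ 408.83538428 -178.98865698  169.39598396] [ 0.17877325  0.94681862 -2.14118702] [0.06847007 0.21569769 0.01661114]
```

View pics/l1.png

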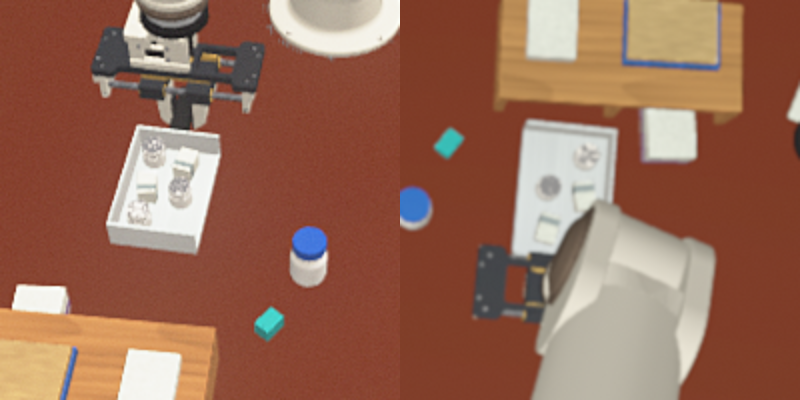

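```bash
python3 - <<'E'
from h import *
arm.movel(tcp((415,-60,200),-2),ori(-2,0,1),max_speed=150)
arm.movel(tcp((400,90,200),-1),ori(-1,0,1),max_speed=150)
arm.movel(tcp(pour(0),0),ori(0,0,1),max_speed=100)
s=arm.read_state();print(s["time"],s["finger_gap"],s["force"],s["joint_positions"])
try:
    prev=tcp(pour(0),0)
    for th in range(10,121,10):
        p=tcp(pour(th),0,th);dist=np.linalg.norm(p-prev);prev=p
        arm.movel(p,ori(0,th,1),max_speed=dist/0.35)
        if th in(50,90): s=arm.read_state();print(th,s["time"],s["force"][2])
except arm.MotionError as e: print(th,e)
arm.sleep(.5)
s=arm.read_state();print(s["time"],s["finger_gap"],s["force"],np.round(s["joint_positions"],2))
a=imaging.grab_frame("scene")[:,:,::-1];b=imaging.grab_frame("top")[:,:,::-1]
cv2.imwrite("pics/p1.png",np.hstack([cv2.resize(a[60:260,260:460],(400,400)),cv2.resize(b[120:320,50:250],(400,400))]))
E
```

```text
13.5167 21.870154193098873 [ 0.25740068  0.26151516 -1.22834062] [-0.3209834   0.1367146  -0.20369243  2.22104966  0.03930308  0.78679714
  1.01936502]
50 16.0167 -2.03454223231824
90 18.0167 -1.3699311804618692
20.0167 21.614547499977352 [ 0.02786152  1.00987592 -1.70255689] [-1.63  1.5   0.92  1.52  0.47  2.01  1.05]
```

View pics/p1.png

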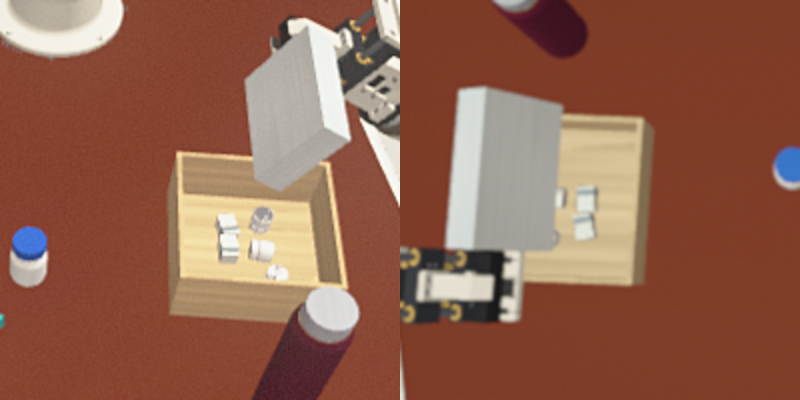

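All five empties are in the box: two packets and three jars at about (228–275, 215–275) in the left crop. I'll reverse the path and check whether the tray slipped at the same pose where I took the earlier picture.

```bash
python3 - <<'E'
from h import *
prev=tcp(pour(120),0,120)
for th in range(105,-1,-15):
    p=tcp(pour(th),0,th);dist=np.linalg.norm(p-prev);prev=p
    arm.movel(p,ori(0,th,1),max_speed=dist/0.4)
arm.movel(tcp((400,90,200),-1),ori(-1,0,1),max_speed=120)
arm.movel(tcp((415,-60,200),-2),ori(-2,0,1),max_speed=150)
y=-4.2;g=np.array([524,-187.6,31.]);o=ori(y,0,1)
d=np.array([np.cos(np.radians(y)),np.sin(np.radians(y)),0]);g1=g-115*d
arm.movel(tcp(g1+[0,0,150],y),o,max_speed=120);arm.sleep(.2)
s=arm.read_state();print(s["time"],s["finger_gap"],s["eef_pos"],s["force"],s["torque"])
a=imaging.grab_frame("scene")[:,:,::-1]
c=cv2.resize(a[60:260,120:320],(400,400));old=cv2.imread("pics/l1.png")[:,:400]
cv2.imwrite("pics/l2.png",np.hstack([c,cv2.absdiff(c,old)]))
E
```

```text
27.9833 21.007902558230917 [ 409.50075299 -178.45081291  170.01507123] [-0.20560959  0.15259044 -1.38138064] [0.10967943 0.17537795 0.01135931]
```

View pics/l2.png

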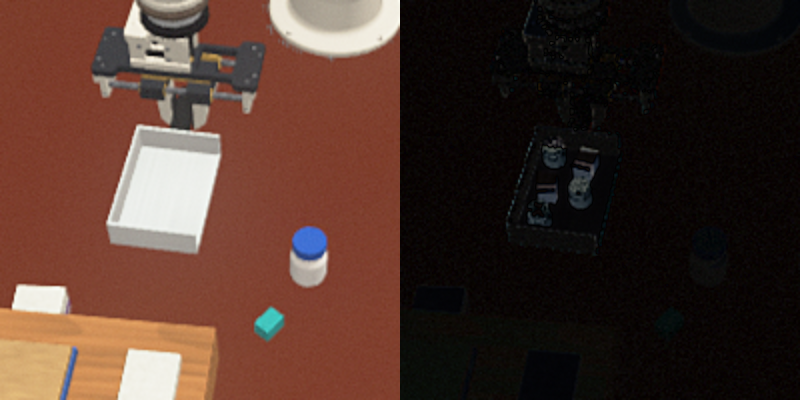

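The tray is empty and hasn't slipped relative to the earlier picture. I'll set it down, slide it in and release.

```bash
python3 - <<'E'
from h import *
y=-4.2;g=np.array([524,-187.6,31.]);o=ori(y,0,1)
d=np.array([np.cos(np.radians(y)),np.sin(np.radians(y)),0]);g1=g-115*d
arm.movel(tcp(g1+[0,0,12],y),o,max_speed=120)
st=arm.movel(tcp(g1,y),o,max_speed=30,stop_force=15)
s=arm.read_state();print(st,s["eef_pos"],s["force"])
z=s["eef_pos"][2]+11 if st else 31.
g[2]=z
st=arm.movel(tcp(g,y),o,max_speed=60,stop_force=25)
s=arm.read_state();print(st,s["time"],s["eef_pos"],s["force"])
if not st:
    claw.command_gripper(60);arm.sleep(.2)
    arm.movel(tcp(g+[0,0,70],y),o,max_speed=100)
    arm.movel(tcp((510,-187,220),y),o,max_speed=150)
    arm.movep((510.67,-183.5,200.2),ori(-4,0,1));arm.sleep(.2)
    m=imaging.camera_model("wrist");i=imaging.grab_frame("wrist")[:,:,::-1].copy();cv2.imwrite("pics/w2.png",i)
    c=blob((i.max(2)<60).astype(np.uint8),(235,140,275,215));print(cast("w",cv2.boxPoints(cv2.minAreaRect(c)),40,m).round(1).tolist())
    arm.movep((330,100,330),ori(0,0,1))
    b=imaging.grab_frame("top")[:,:,::-1].copy();cv2.imwrite("pics/top2.png",b)
    c=blob((b.max(2)<75).astype(np.uint8),(300,180,330,225));print(cast("top",cv2.boxPoints(cv2.minAreaRect(c)),40).round(1).tolist())
    print(arm.read_state()["time"])
E
```

```text
False [ 409.44931994 -178.94052694   20.05186432] [-0.73985819  1.70834195  3.58973334]
False 31.95 [ 522.32744806 -188.25456355   20.07146508] [-5.05228891 -0.59949087  8.6368888 ]
[[551.6, -199.8, 40.0], [484.7, -194.3, 40.0], [485.9, -176.7, 40.0], [552.9, -181.0, 40.0]]
[[487.7, -174.4, 40.0], [553.8, -179.2, 40.0], [552.7, -200.4, 40.0], [486.6, -195.4, 40.0]]
36.65
```

```bash
python3 - <<'E'
from h import *
a=imaging.grab_frame("scene")[:,:,::-1];b=cv2.imread("pics/top2.png")
cv2.imwrite("pics/f.png",np.hstack([cv2.resize(a[110:310,70:270],(400,400)),cv2.resize(b[80:280,60:440],(400,210)).copy() if 0 else cv2.resize(b[85:285,240:440],(400,400))]))
E
```

```text
(no output)
```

View pics/f.png

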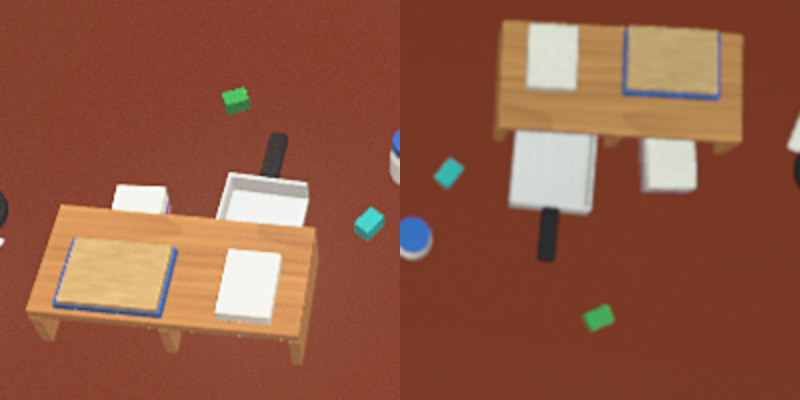

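The tray is empty and back flat under the shelf in its place, about 2 mm from where it started, and the carton and bottle haven't moved.

```bash
python3 -c "
from station import arm
print(arm.close_job())"
```

```text
the job is handed in; nothing more can be done
None
```

The job is handed in: all five empties are in the wooden box, and the empty tray is back flat within about 2 mm of its original place, handle towards the robot, with the flask, pill bottle and carton never touched.

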